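# Draw back the guarded bolt of a reagent locker with the reach hook

### The job

The reagent locker on the lab bench is bolted shut, and the bolt's handle sits under a wire guard where hands must not go. Take the reach hook from its rack, hook it behind the bolt's handle and draw the bolt back towards you until it meets the rubber buffer, then keep a steady pull of about 10 newtons on it for a full second to bed it in, never as much as 20. Unhook, leaving the bolt drawn, lay the reach hook in its two notches as it was, let go, and leave the other things on the bench alone.

Things in the scene. Friction and masses are not known exactly. Their poses are not given: they have to be found in the camera images.
- rod_grip (a point): Centre of the reach hook's wooden handle, a square bar 140 long, 14 wide, 14 high, 60 above the bench as it lies in the rack. x points along the rod to the hook, z up. From the handle's front end (70 ahead of this point) a steel shaft 8 thick goes on along the same axis to 160 ahead, and there bends straight down. Whole rod about 120 g, balancing about 20 ahead of this point.
- rod_hook (a point): Middle of the hook: the down-bent end of the rod, a plain round finger 8 thick, its axis 160 ahead of the handle centre and this point 16 below the shaft's axis. The finger's tip is 36 below the shaft's axis. Same axes as the handle.
- rack: Fixed rack: grey board 160 x 90 x 10 with two posts (12 thick) 60 before and 60 behind its middle, each with a notch open to the top, 21 wide with flared lips; notch floor 53, lip tops about 76 above the bench. The handle lies in both notches, centred within 6, hook towards the rack's +x, hanging down. Origin: centre of the underside; x along the notches, z up.
- locker: Fixed reagent locker with bolt and guard. Origin on the bench straight under the bolt's handle when the bolt is fully shut; x points away from the user into the locker, z up. The low grey locker (260 wide, 63 high) begins at x = +55; a floor plate 150 wide, 6 thick lies from x = -135 to +55. The bolt slides along x, back towards -x.
- bolt: Sliding steel bolt of the locker, a flat bar, axes as the locker's. Its x in the locker's frame is 0 when fully shut and falls as it is drawn back; it starts between 0 and -12. It slides with about 3 N of friction and stays where it is left; only off the buffer does it spring back by a millimetre or two. Origin: straight under its handle, 10 above the bench.
- bail (a point): Centre of the bolt's handle, an upright staple: a round crossbar 8 thick and 48 long along y, its axis 36 above the bench, on two legs at y = -24 and +24. The flat bar under it has its top 18 above the bench 0 to 20 behind the crossbar. Pull it from behind (from its +x side).
- water_bottle: Clear bottle with a black cap, 64 across and about 190 high, to be left alone. Origin: centre of its underside.
- dropper: Small white dropper bottle, 28 across, about 70 high, to be left alone. Origin: centre of its underside.
- tape_roll: Roll lying flat, 90 across, 40 high, to be left alone. Origin: centre of its underside.
- tube_rack: Black test tube rack, 160 x 70, about 110 high with its tubes, to be left alone. Origin: centre of its underside.
- guard_mouth (a point): Middle of the open front of the wire guard over the bolt's handle, 60 above the bench, 55 before the locker's origin; axes as the locker's. From here the guard runs back 110 to the locker. Side wires at y = -70 and +70, wires 6 thick, underside of the roof wires 115 above the bench. The front is open from the plate to the roof.
- buffer_cover (a point): Front top edge of a small steel cover on the plate (44 deep, 50 wide, top 24 above the bench), 132 before the locker's origin, axes as the locker's. It hides the rubber buffer that the bolt's tail meets after 38 to 56 of travel from fully shut: where exactly differs and must be felt. The buffer yields about 0.14 mm per newton.
Not all that is in view belongs to the job. What is shaped like the part that bears rod_grip but blue is not meant. What is shaped like the rack but purple is not meant.

How it is judged (in metres and radians):
On the way, in this order (a step that is already met when the one before it is completed fails the run):
1. the reach hook is lifted out of its rack (z of rod_grip in the frame of rack above 0.085 m), for 0.1 s.
2. the bolt, drawn back against the buffer, is kept at rest there under a steady pull of 7 to 13 N from the hook (x of bolt in the frame of locker below -0.037 m and contact force between rod and bolt between 7 and 13 N and linear speed of bolt below 0.003 m/s), for 0.8 s.
At the end, for the whole second after the job is handed in: The bolt is drawn back (at least 35 mm from fully shut) and the reach hook lies at rest in both notches of its rack, handle centre within 20 mm along and 6 mm across of the rack's centre and 56 to 64 mm above the bench, hook forward and hanging down, let go (x of bolt in the frame of locker below -0.035 m and z of rod_grip in the frame of rack between 0.056 and 0.064 m and y of rod_grip in the frame of rack between -0.006 and 0.006 m and x of rod_grip in the frame of rack between -0.02 and 0.02 m and x of rod_hook in the frame of rack above 0.1 m and z of rod_hook in the frame of rack below 0.054 m and linear speed of rod below 0.01 m/s); the robot touches nothing.
It fails at once if the reach hook loads the bolt, its locker or the guard with 20 N or more (contact force between rod and locker above 20 N).
It fails at once if gripper or arm touches the bolt, locker or guard (contact force between any of the fingers, the arm and locker above 1 N).
It fails at once if the bottle, dropper bottle, roll or tube rack is moved more than 15 mm (distance of any of water_bottle, dropper, tape_roll, tube_rack from where it was at the start of the episode above 0.015 m).
It also fails if it takes over 72 s, if anything falls off the work surface, if the arm or the gripper's body presses on something with over 40 N, if the wrist force passes 120 N, or if a joint passes its speed limit or range.

### The arm

A 6-joint arm with a two-finger parallel gripper is mounted at the origin on the work surface. World frame = base frame: x ahead of the robot, y to its left, z up, the work surface at z = 0. Lengths are in mm, angles in rad, forces in N, time in s.
With the tool pointing down it reaches from about 300 to 775 mm from the base axis. Payload 14.6 kg.
Tool frame: the origin (TCP) lies on the centre line of the jaws, within the pads' length; the fingertips stand manip.tcp_to_tips ahead of it and the grasp point (between the pads) lies 5 mm behind it (manip.tcp_to_tips is the distance from the TCP to the fingertips, in mm); z points along the fingers, y is the direction in which the jaws open and shut (so a half turn about z gives the same grasp; the last joint's range is limited). The gripper opens to 94 mm and grips with 3 to 60 N. Pads are 16 mm wide; open, the fingers measure 119 mm over their backs; the gripper's body (75 mm by 177 mm) begins 78 mm behind the grasp point.
Start: joints at [-0.067, 0.3, 1.521, -0, 1.321, -0.067], TCP at [549.99, -0.002, 219.446] pointing down, gripper open.
Joint ranges: [-3.03, 3.03], [-0.79, 2.21], [0.23, 2.52], [-1.04, 4.18], [0, 3.07], [-2.55, 2.55]. Speed limits (rad/s): [2.22, 2.22, 2.57, 3.14, 3.14, 3.14].

### API

Orientations are given as [roll, pitch, yaw] about the fixed x, y, z axes, in that order (R = Rz(yaw) Ry(pitch) Rx(roll)).
In Python, from cell import manip, optics, workorder gives the robot as it stands. The module is installed in compiled form; this text tells all that it offers.
- The arm moves only by the tool jog_arm, never from a script. Its argument "deltas" is text: rows parted by semicolons, each of 5 numbers parted by spaces: the shift along the tool's x, y, z in mm, then the turn about the tool's z in rad, then the finger opening in mm, from 0 to 94. In form: tx ty tz twist grip; .... A call has exactly 10 rows; each row is the pose to reach, as a shift and turn from the pose commanded when the call began, along the tool's axes at that moment; what a row does not reach only later rows make up. A row lasts 1/8 s, in which the tool goes at most 62.5 mm and 10.7 degrees, less where a joint would pass 70% of its speed; a pose out of reach is approached as far as the arm can. A call with a gripper value outside its range is refused whole. The fingers move at their own pace and stop on an object; "squeeze" is the grip in N (left out, the last holds). Time passes only in rows, so rows that repeat a pose let the fingers close, or fill a call up. It gives the time, the measured TCP pose, the force and the opening at its end, in the units of the state.
- manip.read_state(): the state, without advancing time (a new reading comes with each control period).
- optics.camera(name): name is "scene" or "side" or "wrist"; returns (picture, depth): 420x560x3 uint8, red, green, blue; 420x560 float32, mm along the optical axis (not along the pixel's ray), 0 where there is no reading.
- optics.get_calibration(name): a dict with "intrinsics" (3x3 intrinsics, pixels), "R" (3x3) and "t" (3): a world point X has camera coordinates R X + t; the wrist camera has in their place "hand_eye" (4x4, takes a point from camera to tool coordinates, whose origin is the TCP and whose axes are the flange's). Camera axes: x right, y down, z forward; pixel columns grow to the right and rows downward; lengths in mm; the calibration is good to about 2 mm. The wrist camera is an equidistant fisheye: a pixel r from the principal point sees the ray r / f radians off the axis. A picture is of the moment at which its call begins: read the wrist's pose just before it. get_calibration takes no time and is no camera call.
- workorder.sign_off(): hands the job in, once; it reports no verdict.
The state is a dict: "clock": time; "joints": joint angles; "qd": joint speeds; "effort": joint torques, N m; "eef_pos": TCP position; "eef_rot": TCP orientation; "wrist_force": force on the tool from outside, world axes, zero at the start; "moment": the same for the moment, N m; "finger_gap": finger opening in mm.
Only numpy, scipy, OpenCV 4.12 (cv2) and the standard library are available. Lean on these libraries where they do the work, as an engineer would, in place of code of your own. Each camera call takes 0.05 s, during which the arm holds its last target.

## Working session

There is one attempt and no reset: what is moved stays moved. The work goes in short steps, Python scripts to look and compute and a tool call to move; the robot and the scene stay as the last step left them, time stands still between calls to the robot, and variables do not carry over. Pictures are saved under pics/ and viewed, and the job is handed in when it is done.

Besides the shell and the picture viewer there is one more tool, called after "Call:" by a JSON object that holds its "fn" and its "kwargs", one argument or row to a line. jog_arm: Moves the arm, as the interface text tells. Its arguments: {"type":"object","properties":{"deltas":{"type":"string"},"squeeze":{"type":"number"}},"required":["deltas"]}

```bash
mkdir -p pics; ls
cat > h.py <<'E'
import numpy as np, cv2
from cell import manip, optics, workorder
from scipy.spatial.transform import Rotation as Ro
def snap(n,f):
    s=manip.read_state(); p,d=optics.camera(n); cv2.imwrite('pics/'+f+'.png',p[:,:,::-1]); np.savez('pics/'+f+'.npz',p=p,d=d,pos=s['eef_pos'],rot=s['eef_rot']); return p,d
def world(n,d,u,v,z=None):
    c=optics.get_calibration(n);K=np.array(c['intrinsics']);R=np.array(c['R']);t=np.array(c['t'])
    z=d[v,u] if z is None else z
    return R.T@(np.linalg.inv(K)@np.array([u,v,1.])*z-t)
def cloud(n,d):
    c=optics.get_calibration(n);K=np.array(c['intrinsics']);R=np.array(c['R']);t=np.array(c['t'])
    v,u=np.indices(d.shape); r=np.stack([u,v,np.ones_like(u)],-1)@np.linalg.inv(K).T
    return (r*d[...,None]-t)@R
def plane(n,u,v,z):
    c=optics.get_calibration(n);K=np.array(c['intrinsics']);R=np.array(c['R']);t=np.array(c['t'])
    o=-R.T@t; r=R.T@np.linalg.inv(K)@np.array([u,v,1.]); return o+r*(z-o[2])/r[2]
E
python3 - <<'E'
from h import *
for n in ('scene','side','wrist'): snap(n,n+'0')
print(manip.read_state(), manip.tcp_to_tips)
for n in ('scene','side','wrist'): print(optics.get_calibration(n))
E
```

```text
pics
{'clock': 0.15, 'joints': array([-6.65546546e-02,  3.00338851e-01,  1.52141596e+00,  4.94317719e-05,
        1.32071664e+00, -6.65876566e-02]), 'qd': array([-9.06376648e-04, -2.02040326e-03, -2.01581387e-03, -6.16999916e-04,
       -3.91347289e-05, -6.92616853e-04]), 'effort': array([-2.50185103e-04, -5.31960297e+01, -3.52822959e+01,  7.07691838e-02,
        2.35654798e-02, -3.66386917e-05]), 'eef_pos': array([5.49817004e+02, 4.65223421e-02, 2.19028727e+02]), 'eef_rot': array([-3.14071899e+00, -1.06251239e-04,  1.57081703e+00]), 'wrist_force': array([ 0.41531544, -0.25871316,  0.72388196]), 'moment': array([ 0.01657731, -0.04681443, -0.02354448]), 'finger_gap': 94.42056033886195} 14.0
{'intrinsics': array([[521.00180834,   0.        , 283.73604837],
       [  0.        , 521.00180834, 206.13016288],
       [  0.        ,   0.        ,   1.        ]]), 'R': array([[ 0.64390378,  0.76500668, -0.01235694],
       [ 0.53136998, -0.458756  , -0.71217195],
       [-0.55048512,  0.4520041 , -0.70189631]]), 't': array([-274.48067729, -197.14995495, 1611.53891202])}
{'intrinsics': array(
[... 182 characters left out ...]
9211,  0.00158093],
       [-0.18165657, -0.57739847, -0.79599742],
       [ 0.24137737,  0.75851919, -0.60529795]]), 't': array([-436.88646986,  130.999957  , 1077.58356808])}
{'intrinsics': array([[325.1922621 ,   0.        , 280.50815974],
       [  0.        , 325.1922621 , 208.29301957],
       [  0.        ,   0.        ,   1.        ]]), 'hand_eye': array([[ 7.10085278e-04, -9.72279381e-01, -2.33821088e-01,
         6.76022051e+01],
       [ 9.99999719e-01,  6.34447587e-04,  3.98701300e-04,
         8.80027366e-01],
       [-2.39301828e-04, -2.33821305e-01,  9.72279558e-01,
        -1.66531561e+02],
       [ 0.00000000e+00,  0.00000000e+00,  0.00000000e+00,
         1.00000000e+00]])}
```

View pics/scene0.png

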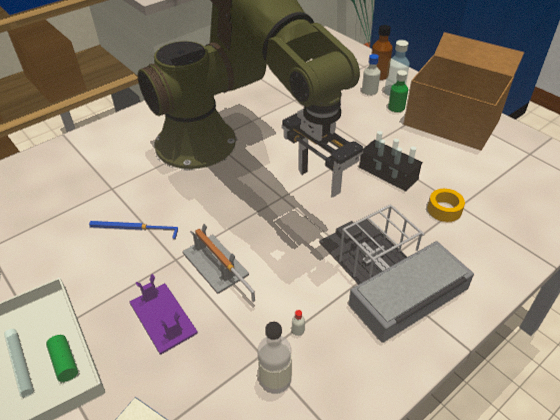

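View pics/side0.png

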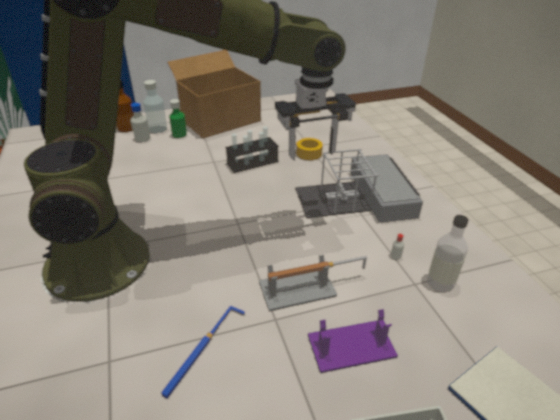

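View pics/wrist0.png

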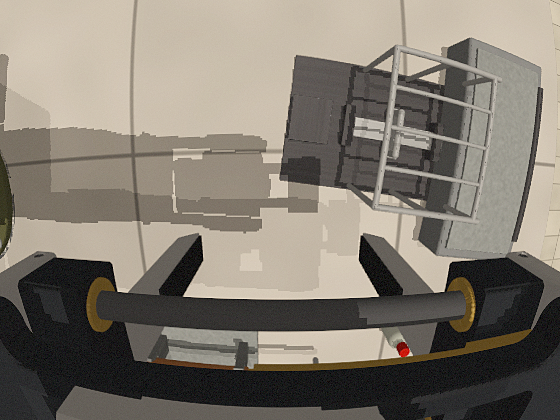

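The reach hook with the wooden handle lies in the grey rack at scene (213,248) and side (300,270). The look-alikes are a blue rod at scene (130,227) and a purple rack at scene (163,315), and neither fits the description. The locker and guard are at scene (395,265). I'll confirm this with a crop and measure.

Run:
```python
from h import *
for n in ('scene','side'):
    z=np.load(f'pics/{n}0.npz');p,d=z['p'],z['d'];C=cloud(n,d)
    hsv=cv2.cvtColor(p,cv2.COLOR_RGB2HSV)
    m=(hsv[...,0]>5)&(hsv[...,0]<20)&(hsv[...,1]>120)&(C[...,2]>45)&(C[...,2]<80)&(C[...,1]<0)&(C[...,1]>-500)&(d>0)
    nn,lab,st,ce=cv2.connectedComponentsWithStats(m.astype(np.uint8))
    i=1+st[1:,4].argmax(); m=lab==i
    P=C[m]; top=P[P[:,2]>np.percentile(P[:,2],50)]
    c=top[:,:2].mean(0); u,s,vt=np.linalg.svd(top[:,:2]-c); ax=vt[0]*np.sign(vt[0][0]); t=(top[:,:2]-c)@ax
    print(n,st[i],'z',np.percentile(P[:,2],[2,50,98]),'c',c,'ang',np.arctan2(ax[1],ax[0]),t.min(),t.max(),'mid',c+ax*(t.min()+t.max())/2)
    # heights maps
    g=(d>0)&(np.abs(C[...,2])<15)
    print('bench z',np.median(C[...,2][g]))
p=cv2.imread('pics/scene0.png'); q=cv2.imread('pics/side0.png')
a=cv2.resize(p[200:320,140:290],(600,480),interpolation=2); cv2.imwrite('pics/crop1.png',a)
a=cv2.resize(p[190:350,310:490],(720,600)[:2],interpolation=2); cv2.imwrite('pics/crop2.png',a)
a=cv2.resize(q[130:230,280:430],(750,500),interpolation=2); cv2.imwrite('pics/crop3.png',a)
```

```text
scene [196 229  38  41 290] z [61.2258584  65.88021504 69.62643831] c [ 448.74079658 -230.0532103 ] ang -0.03875975954120206 -77.88814263106529 68.07326108449048 mid [ 443.83704161 -229.8630467 ]
bench z -0.5360740175953342
side [269 263  64  14 235] z [60.59064083 65.67702127 68.7320426 ] c [ 437.19095718 -232.87889857] ang -0.026726761286444977 -67.50846296777141 68.72126796611829 mid [ 437.79714311 -232.89510382]
bench z -0.39778920763075887
```

View pics/crop1.png

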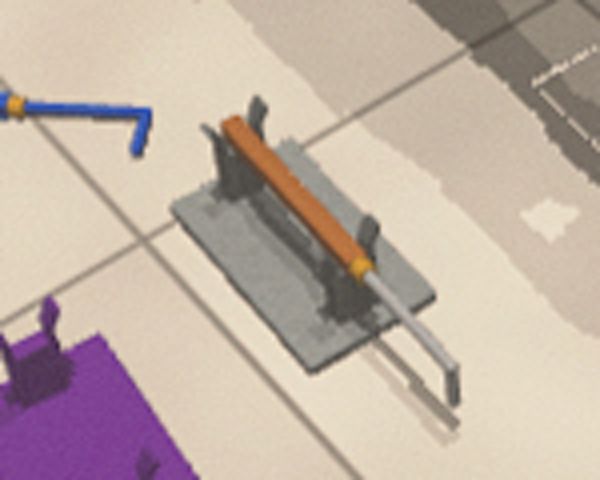

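View pics/crop2.png

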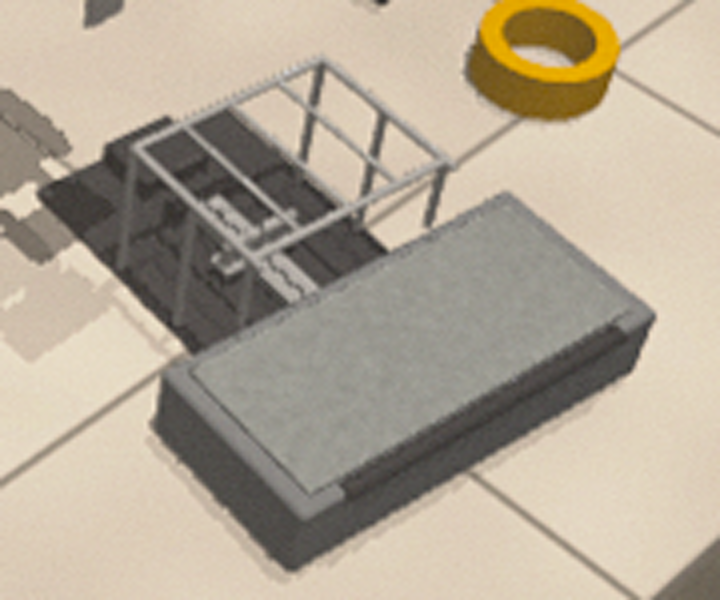

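View pics/crop3.png

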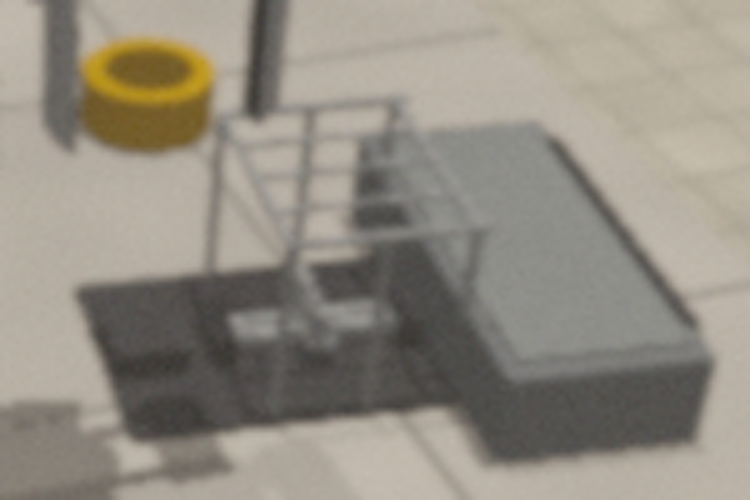

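The crop confirms it: wooden handle in the grey rack, with the steel hook pointing to lower right at crop (455,395). Next I'll measure the locker from the wrist image.

```bash
cat >> h.py <<'E'
def wray(u,v,pos,rot):
    c=optics.get_calibration('wrist');K=np.array(c['intrinsics']);H=np.array(c['hand_eye'])
    x=np.asarray(u)-K[0,2];y=np.asarray(v)-K[1,2];r=np.hypot(x,y)+1e-9;th=r/K[0,0]
    ray=np.stack([np.sin(th)*x/r,np.sin(th)*y/r,np.cos(th)],-1)
    R=Ro.from_euler('xyz',rot).as_matrix()
    return R@H[:3,3]+pos, ray@(R@H[:3,:3]).T, ray
def wplane(u,v,z,pos,rot):
    o,r,_=wray(u,v,pos,rot); return o+r*((z-o[2])/r[...,2])[...,None]
def wcloud(d,pos,rot):
    v,u=np.indices(d.shape); o,r,ray=wray(u,v,pos,rot); return o+r*(d/ray[...,2])[...,None]
E
python3 - <<'E'
from h import *
z=np.load('pics/wrist0.npz');pos,rot,d=z['pos'],z['rot'],z['d']
C=wcloud(d,pos,rot)
for z0,z1,n in ((50,75,'locktop'),(98,130,'guard'),(28,46,'bail'),(20,30,'cover'),(12,20,'bar'),(3,9,'plate')):
    m=(d>0)&(C[...,2]>z0)&(C[...,2]<z1)&(C[...,0]>550)&(C[...,1]>-60); m[235:]=0
    P=C[m]; print(n,m.sum(),np.median(P[:,2]) if len(P) else '')
    if len(P)>10:
        r=cv2.minAreaRect(P[:,:2].astype(np.float32)); print(r,cv2.boxPoints(r).round(1).tolist())
p=cv2.imread('pics/wrist0.png'); cv2.imwrite('pics/crop4.png',cv2.resize(p[30:260,270:550],(790,650)[:2] if 0 else (728,598),interpolation=2))
E
```

```text
locktop 13359 64.12445548807403
((754.2198486328125, 72.6523666381836), (234.3848419189453, 232.97010803222656), 82.67407989501953) [[623.7000122070312, -28.700000762939453], [854.7999877929688, -58.400001525878906], [884.7000122070312, 174.0], [653.5999755859375, 203.6999969482422]]
guard 4840 121.37664281590045
((694.0891723632812, 67.99410247802734), (146.51808166503906, 115.70561981201172), 82.75626373291016) [[627.5, 2.5999999046325684], [742.2000122070312, -12.0], [760.7000122070312, 133.39999389648438], [645.9000244140625, 148.0]]
bail 1679 38.56166448823228
((668.0366821289062, 79.71177673339844), (240.8734893798828, 164.25738525390625), 82.58866119384766) [[571.0999755859375, -29.100000381469727], [733.9000244140625, -50.29999923706055], [765.0, 188.5], [602.0999755859375, 209.6999969482422]]
cover 3623 25.110284140304827
((655.7318115234375, 79.47564697265625), (243.982421875, 188.70913696289062), 82.7376937866211) [[546.7000122070312, -29.600000381469727], [733.9000244140625, -53.5], [764.7999877929688, 188.60000610351562], [577.5999755859375, 212.39999389648438]]
bar 1315 18.774146255984135
((684.9446411132812, 74.60061645507812), (246.75718688964844, 129.13172912597656), 82.6017074584961) [[605.0, -39.400001525878906], [733.0999755859375, -56.099998474121094], [764.9000244140625, 188.60000610351562], [636.7999877929688, 205.3000030517578]]
plate 13248 7.269464158055683
((762.6482543945312, 125.71807861328125), (428.4154357910156, 366.88604736328125), 1.1055407524108887) [[544.9000244140625, 305.0], [552.0, -61.79999923706055], [980.4000244140625, -53.599998474121094], [973.2999877929688, 313.29998779296875]]
```

View pics/crop4.png

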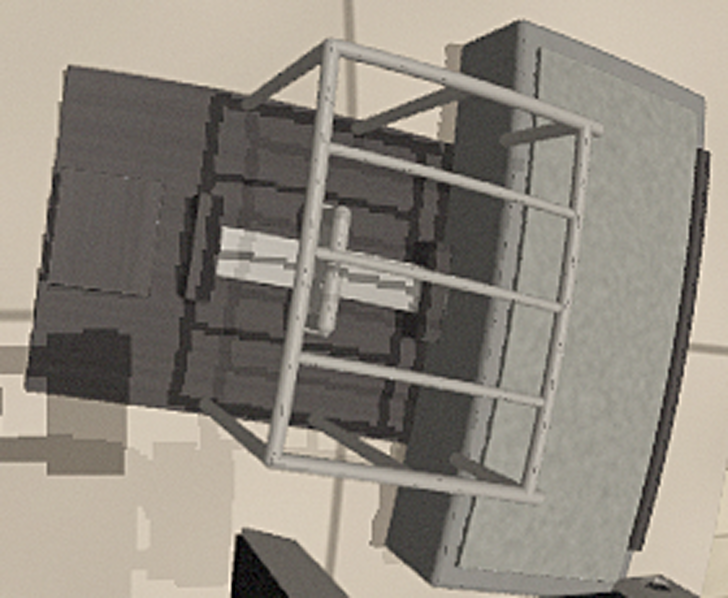

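Run:
```python
from h import *
z=np.load('pics/wrist0.npz');pos,rot,d=z['pos'],z['rot'],z['d'];C=wcloud(d,pos,rot)
f=lambda a,b:(270+a/2.6,30+b/2.6)
def W(a,b,h): u,v=f(a,b); return wplane(np.array(u),np.array(v),h,pos,rot)
O=np.array([694,68]);a=-.127;R=np.array([[np.cos(a),-np.sin(a)],[np.sin(a),np.cos(a)]])
for n,p in dict(bailA=(343,208,40),bailB=(323,328,40),gFL=(329,45,118),gFR=(277,461,118),gBL=(592,130,118),gBR=(535,490,118),plFL=(66,66,6),plFR=(27,388,6),lockL=(520,22,63),lockR=(437,582,63),covL=(58,168,24),covR=(47,288,24)).items():
    w=W(*p); print(n,w.round(1),((w[:2]-O)@R).round(1))
# crossbar from depth
L=(C[...,:2]-O)@R
m=(d>0)&(C[...,2]>33)&(C[...,2]<44)&(abs(L[...,0])<40)&(abs(L[...,1])<35)
P=L[m];print(m.sum(),P.mean(0),P.min(0),P.max(0),np.percentile(P,[10,50,90],axis=0),np.median(C[...,2][m]))
```

```text
bailA [683.9  95.7  40. ] [-13.5  26.2]
bailB [676.2  43.9  40. ] [-14.6 -26.2]
gFL [649.5 144.6 118. ] [-53.8  70.3]
gFR [634.3   4.2 118. ] [-51.2 -70.8]
gBL [757.9 129.4 118. ] [55.6 69. ]
gBR [740.7  -6.7 118. ] [ 55.7 -68.2]
plFL [567.7 158.3   6. ] [-136.8   73.6]
plFR [550.4  11.6   6. ] [-135.3  -74.2]
lockL [762.1 185.4  63. ] [ 52.7 125. ]
lockR [733.2 -64.1  63. ] [  55.6 -126. ]
covL [563.4 108.9  24. ] [-134.7   24. ]
covR [558.9  57.4  24. ] [-132.7  -27.6]
317 [-14.50142308  -0.676379  ] [-18.30463966 -27.37978611] [-9.14598531 27.30417739] [[-17.15565602 -22.43083409]
 [-14.7675882   -2.69105185]
 [-11.25012267  22.26700607]] 40.41013145020838
```

Call:
{"fn": "jog_arm", "kwargs": {
  "deltas": "-23 -11 0 0.18 94; -46 -22 0 0.36 94; -70 -33 0 0.54 94; -93 -44 0 0.72 94; -116 -55 0 0.9 94; -140 -66 0 1.08 94; -163 -77 0 1.26 94; -186 -88 0 1.44 94; -231 -110 0 1.60 94; -231 -110 0 1.60 94"
}}

```text
clock: 1.4
eef_pos: [438.8, -232.9, 219.2]
eef_rot: [3.142, 0.001, -0.034]
wrist_force: [0.3, 1.1, 0.1]
finger_gap: 93.7
```

Run:
```python
from h import *
snap('wrist','wrist1'); s=manip.read_state(); print(s['clock'],s['eef_pos'],s['eef_rot'],s['joints'],s['wrist_force'])
```

```text
1.45 [ 439.50132288 -231.71548787  219.25693796] [-3.14127585e+00  3.49500920e-04 -3.07237895e-02] [-5.58970896e-01  1.81726203e-01  1.66798753e+00  1.01366790e-04
  1.29234046e+00  1.04252139e+00] [-0.03562478  0.02341148  0.34790598]
```

View pics/wrist1.png

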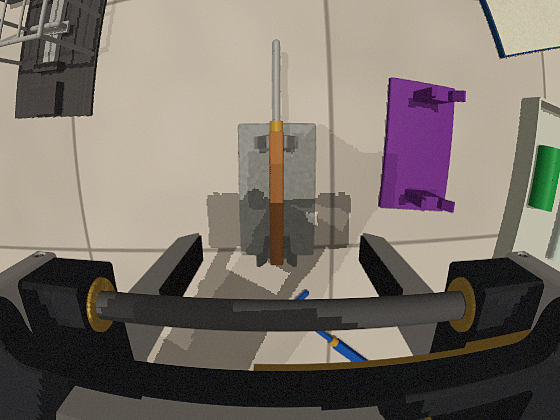

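The wrist picture shows the wooden handle from (277,122) to (277,264) and the hook end at (276,42). The grey board spans (238,123) to (316,254).

Run:
```python
from h import *
z=np.load('pics/wrist1.npz');pos,rot,d,p=z['pos'],z['rot'],z['d'],z['p']
hsv=cv2.cvtColor(p,cv2.COLOR_RGB2HSV)
m=(hsv[...,0]>3)&(hsv[...,0]<28)&(hsv[...,1]>130); m[:, :255]=0; m[:,300:]=0; m[272:]=0; m[:110]=0
v,u=np.where(m); W=wplane(u.astype(float),v.astype(float),67.,pos,rot)
r=cv2.minAreaRect(W[:,:2].astype(np.float32)); print('handle',r, v.min(),v.max())
C=wcloud(d,pos,rot); print('ztop',np.median(C[...,2][m]), 'cloud rect',cv2.minAreaRect(C[m][C[m][:,2]>62][:,:2].astype(np.float32)))
for n,a in dict(hookend=(276,41,60),shaftmid=(277,90,64),front=(277,122,67),back=(277,264,67),bFL=(238,123,10),bFR=(316,124,10)).items(): print(n,wplane(np.array(float(a[0])),np.array(float(a[1])),a[2],pos,rot).round(1))
# board
g=(d>0)&(C[...,2]>6)&(C[...,2]<14)&(abs(C[...,0]-440)<120)&(abs(C[...,1]+231)<70);g[260:]=0
print('board',cv2.minAreaRect(C[g][:,:2].astype(np.float32)))
```

```text
handle ((443.7583312988281, -228.50372314453125), (13.793742179870605, 147.88829040527344), 88.27625274658203) 121 264
ztop 68.15645871130499 cloud rect ((443.736083984375, -228.01719665527344), (12.989643096923828, 148.08242797851562), 88.12604522705078)
hookend [ 600.4 -233.7   60. ]
shaftmid [ 548.6 -233.1   64. ]
front [ 516.6 -232.    67. ]
back [ 369.9 -226.8   67. ]
bFL [ 519.2 -186.7   10. ]
bFR [ 514.9 -276.2   10. ]
board ((437.50225830078125, -228.1578826904297), (90.7068862915039, 158.2266387939453), 88.08503723144531)
```

Call:
{"fn": "jog_arm", "kwargs": {
  "deltas": "-2 -2 30 0.004 80; -2 -2 60 0.004 70; -2 -2 90 0.004 60; -2 -2 120 0.004 50; -2 -2 145 0.004 50; -2 -2 158 0.004 50; -2 -2 164 0.004 50; -2 -2 164 0.004 50; -2 -2 164 0.004 20; -2 -2 164 0.004 20",
  "squeeze": 20
}}

```text
clock: 2.7
eef_pos: [438.3, -229.1, 56.0]
eef_rot: [3.141, -0.001, -0.033]
wrist_force: [-0.0, -0.4, -0.2]
finger_gap: 33.4
```

Run:
```python
from h import *
snap('wrist','wrist2'); snap('side','side2'); s=manip.read_state(); print(s['clock'],s['eef_pos'],s['eef_rot'],s['wrist_force'],s['finger_gap'])
a=cv2.imread('pics/wrist2.png');b=cv2.imread('pics/side2.png')[200:340,200:400]
cv2.imwrite('pics/m2.png',np.hstack([cv2.resize(a,(400,300)),cv2.resize(b,(400,300))]))
```

```text
2.8 [ 438.17872305 -229.04976712   55.7847029 ] [ 3.14128649e+00 -5.16263658e-04 -3.31919456e-02] [ 0.12034323  0.18902183 -0.0175959 ] 25.302791569115083
```

View pics/m2.png

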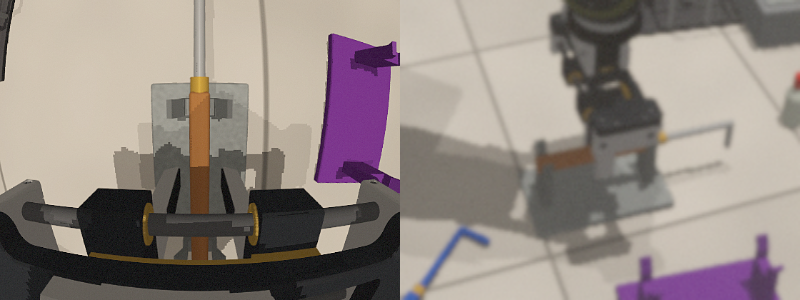

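The jaws straddle the handle between the two posts, with the handle midway between them. Closing now, softly first and then firmly.

Call:
{"fn": "jog_arm", "kwargs": {
  "deltas": "0 0 0 0 10; 0 0 0 0 10; 0 0 0 0 8; 0 0 0 0 5; 0 0 0 0 5; 0 0 0 0 2; 0 0 0 0 0; 0 0 0 0 0; 0 0 0 0 0; 0 0 0 0 0",
  "squeeze": 55
}}

```text
clock: 4.05
eef_pos: [438.1, -229.0, 55.5]
eef_rot: [3.141, -0.0, -0.033]
wrist_force: [-1.8, -0.3, 6.4]
finger_gap: 13.4
```

Call:
{"fn": "jog_arm", "kwargs": {
  "deltas": "0 0 -3 0 0; 0 0 -6 0 0; 0 0 -10 0 0; 0 0 -15 0 0; 0 0 -25 0 0; 0 0 -40 0 0; 0 0 -55 0 0; 0 0 -65 0 0; 0 0 -70 0 0; 0 0 -70 0 0"
}}

```text
clock: 5.3
eef_pos: [438.1, -229.0, 125.6]
eef_rot: [3.141, -0.0, -0.033]
wrist_force: [-0.5, 0.1, -1.4]
finger_gap: 13.1
```

Run:
```python
from h import *
snap('wrist','wrist3'); snap('side','side3'); s=manip.read_state(); print(s['clock'],s['eef_pos'],s['eef_rot'],s['wrist_force'],s['moment'],s['finger_gap'])
a=cv2.imread('pics/wrist3.png');b=cv2.imread('pics/side3.png')[180:320,200:400]
cv2.imwrite('pics/m3.png',np.hstack([cv2.resize(a,(400,300)),cv2.resize(b,(400,300))]))
```

```text
5.4 [ 437.88816329 -228.83667391  125.07046104] [-3.14127197e+00  5.75476622e-04 -3.31789272e-02] [-0.2632408   0.91849155 -1.86633143] [-0.00644824  0.13921656  0.01858047] 13.452313835378186
```

View pics/m3.png

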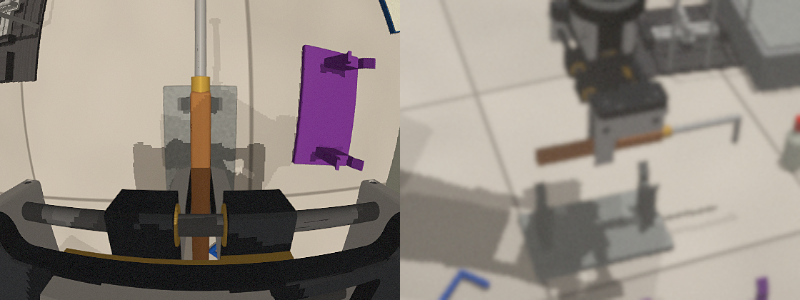

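Call:
{"fn": "jog_arm", "kwargs": {
  "deltas": "-1 -15 0 0.004 0; -2 -50 0 0.012 0; -3 -92 0 0.022 0; -4 -134 0 0.034 0; -5 -176 0 0.046 0; -6 -218 0 0.058 0; -7 -260 0 0.068 0; -7 -295 0 0.078 0; -8 -320 0 0.085 0; -8 -327 0 0.087 0"
}}

```text
clock: 6.65
eef_pos: [440.2, 99.6, 125.2]
eef_rot: [3.142, 0.001, -0.118]
wrist_force: [0.0, -0.2, -1.5]
finger_gap: 13.6
```

Run:
```python
from h import *
snap('wrist','wrist4'); snap('side','side4'); snap('scene','scene4'); s=manip.read_state(); print(s['clock'],s['eef_pos'],s['eef_rot'],s['wrist_force'],s['moment'],s['finger_gap'])
```

```text
6.8 [440.63585155  97.99326481 125.28877902] [ 3.14139665e+00  3.86320573e-04 -1.19775978e-01] [ 0.51582152 -0.98591674 -0.03432432] [0.03846898 0.15894877 0.00977792] 13.522346455034526
```

View pics/wrist4.png

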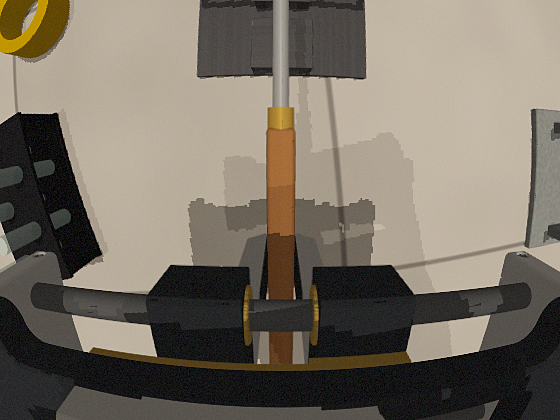

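View pics/side4.png

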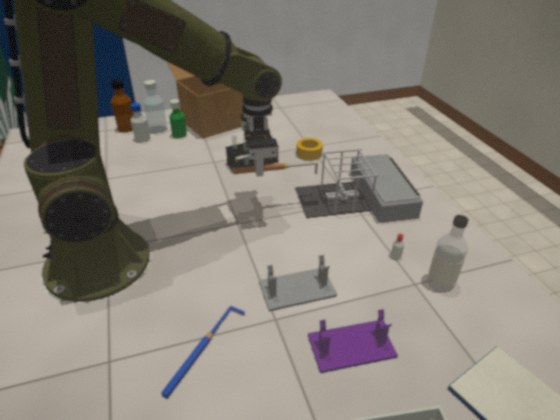

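The rod lines up with the centre of the plate (column 281, where the plate spans 198–366) and runs parallel to it. The black tube rack is near on the left, so I'll check clearances and the rod's level.

Run:
```python
from h import *
z=np.load('pics/wrist4.npz');pos,rot,d,p=z['pos'],z['rot'],z['d'],z['p'];C=wcloud(d,pos,rot)
for v in (5,30,60,90,112,120,140,180,220): print(v,C[v,281].round(1),d[v,281]>0)
O=np.array([694,68]);a=-.12;R=np.array([[np.cos(a),-np.sin(a)],[np.sin(a),np.cos(a)]])
for n in ('scene','side'):
    q=np.load(f'pics/{n}4.npz');d=q['d'];C=cloud(n,d)
    m=(d>0)&(C[...,2]>40)&(C[...,2]<125)&(C[...,0]>350)&(C[...,0]<640)&(C[...,1]>150)&(C[...,1]<420)
    L=(C[...,:2]-O)@R
    P=C[m];print(n,'tubes',len(P),np.percentile(P,[1,99],axis=0).round(0).tolist(),L[m].min(0),L[m].max(0))
    m=(d>0)&(C[...,2]>80)&(C[...,2]<145)&(L[...,0]<-75)&(L[...,0]>-165)&(abs(L[...,1])<20)
    P=np.c_[L[m],C[m][:,2]];print('rod',len(P)); 
    if len(P): print(P[P[:,0].argsort()][-12:].round(1).tolist())
```

```text
5 [571.8  84.2 135.1] True
30 [558.6  85.7 134. ] True
60 [543.1  87.6 133.5] True
90 [528.1  89.4 134.5] True
112 [517.2  90.6 136.9] True
120 [513.5  91.1 136.7] True
140 [504.   92.2 138.2] True
180 [485.2  94.4 138.5] True
220 [465.5  96.7 138.3] True
scene tubes 1262 [[409.0, 297.0, 42.0], [567.0, 381.0, 111.0]] [-325.71576669  188.33507298] [-153.66311559  303.87451918]
rod 120
[[-91.7, -7.1, 106.5], [-91.5, -2.3, 117.4], [-91.5, -4.4, 108.6], [-91.2, -1.0, 130.2], [-91.0, -0.8, 127.0], [-90.9, -2.2, 111.1], [-90.8, -0.2, 120.1], [-90.7, 0.5, 113.2], [-90.6, 0.7, 109.8], [-90.4, -1.0, 124.2], [-90.1, -4.6, 99.7], [-88.8, -2.6, 99.6]]
side tubes 363 [[402.0, 293.0, 41.0], [562.0, 368.0, 110.0]] [-326.16058424  185.72463312] [-156.60261385  273.40431317]
rod 103
[[-96.1, -3.6, 113.2], [-96.1, -2.2, 118.7], [-95.9, -2.3, 115.6], [-95.8, -4.4, 103.9], [-95.4, -3.8, 100.2], [-95.2, -1.9, 105.5], [-94.9, -5.8, 130.4], [-94.6, -1.7, 95.5], [-93.8, -1.5, 130.9], [-93.8, -2.7, 125.2], [-93.3, -2.0, 121.5], [-93.2, -2.1, 118.3]]
```

View pics/scene4.png

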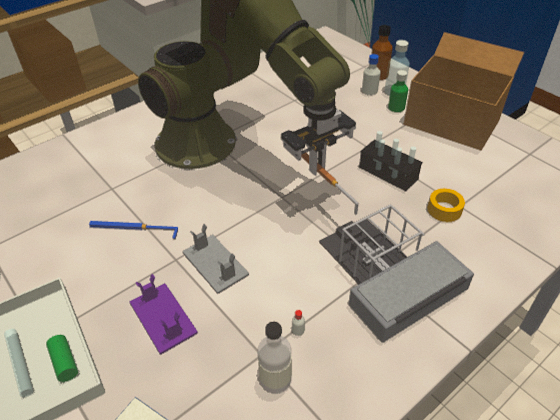

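Shaft level, hook at about x_l = -97, and everything clears. I'll lower outside the guard, then go in over the crossbar.

Call:
{"fn": "jog_arm", "kwargs": {
  "deltas": "0 0 12 0 0; 0 0 28 0 0; 0 0 38 0 0; 8 0 40 0 0; 22 0 40 0 0; 42 0 40 0 0; 62 0 40 0 0; 82 0 40 0 0; 98 0 40 0 0; 105 0 40 0 0"
}}

```text
clock: 8.05
eef_pos: [546.5, 85.2, 85.6]
eef_rot: [-3.141, -0.001, -0.121]
wrist_force: [-0.9, -0.2, -0.1]
finger_gap: 13.4
```

Run:
```python
from h import *
for n in ('wrist','side','scene'): snap(n,n+'5')
s=manip.read_state(); print(s['clock'],s['eef_pos'],s['eef_rot'],s['wrist_force'],s['moment'],s['finger_gap'])
a=cv2.imread('pics/wrist5.png');b=cv2.imread('pics/side5.png')[130:230,280:420];c=cv2.imread('pics/scene5.png')[190:310,310:470]
cv2.imwrite('pics/m5.png',np.hstack([cv2.resize(b,(400,300),interpolation=2),cv2.resize(c,(400,300),interpolation=2)]))
O=np.array([694,68]);al=-.12;R=np.array([[np.cos(al),-np.sin(al)],[np.sin(al),np.cos(al)]])
print((s['eef_pos'][:2]-O)@R)
```

```text
8.2 [545.23704524  85.47444067  85.39865236] [-3.14159155e+00  1.27516556e-04 -1.20368074e-01] [-1.20693105  0.02947904 -1.54810704] [ 0.06472884  0.13991767 -0.01079481] 13.132965813282443
[-149.78505004   -0.45996607]
```

View pics/m5.png

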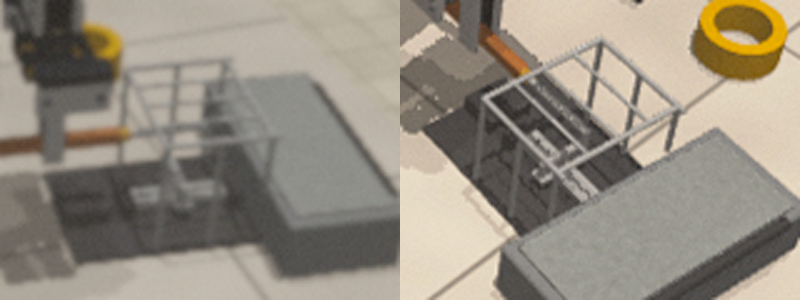

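View pics/wrist5.png

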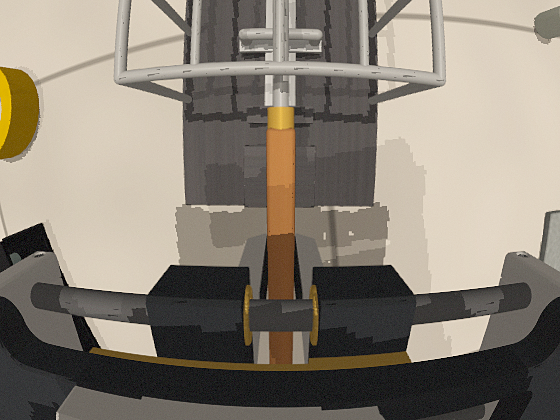

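Run:
```python
from h import *
z=np.load('pics/wrist5.npz');pos,rot,d,p=z['pos'],z['rot'],z['d'],z['p']
cv2.imwrite('pics/c5.png',cv2.resize(p[0:110,200:360,::-1],(800,550),interpolation=cv2.INTER_CUBIC))
O=np.array([694,68]);al=-.12;R=np.array([[np.cos(al),-np.sin(al)],[np.sin(al),np.cos(al)]])
L=lambda u,v,h:((wplane(np.array(float(u)),np.array(float(v)),h,pos,rot)[:2]-O)@R).round(1)
print('tcp',(pos[:2]-O)@R)
for u,v in ((250,30),(250,40),(310,30),(310,40)): print(u,v,L(u,v,38))
print('guardfront',L(280,70,118))
```

```text
tcp [-148.53328145   -0.54250174]
250 30 [-10.7  19.9]
250 40 [-17.9  19.8]
310 30 [-10.7 -19.7]
310 40 [-17.9 -19.6]
guardfront [-54.7   0. ]
```

View pics/c5.png

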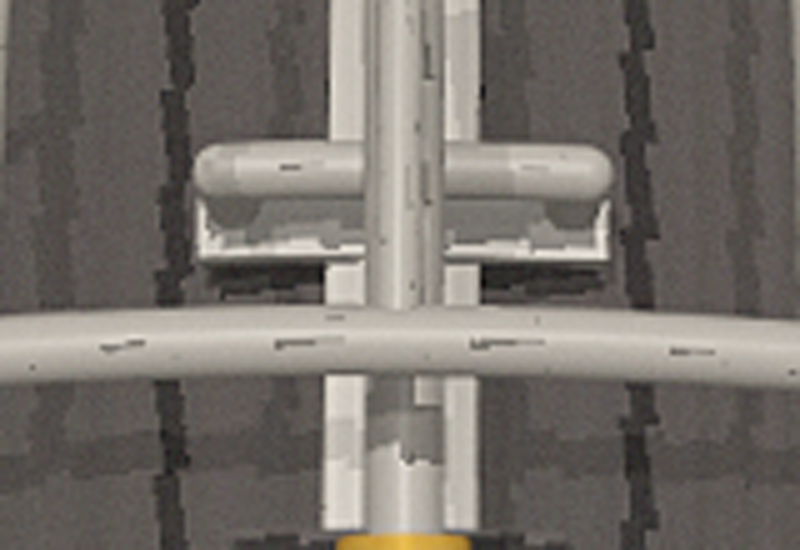

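Call:
{"fn": "jog_arm", "kwargs": {
  "deltas": "-5 0 0 0 0; -5 0 5 0 0; -5 0 10 0 0; -5 0 15 0 0; -5 0 20 0 0; -5 0 24 0 0; -5 0 27 0 0; -5 0 29 0 0; -5 0 30 0 0; -5 0 30 0 0"
}}

```text
clock: 9.45
eef_pos: [540.2, 86.2, 55.5]
eef_rot: [-3.142, -0.0, -0.12]
wrist_force: [0.1, -0.3, -2.0]
finger_gap: 13.0
```

Run:
```python
from h import *
F=[]
for n in ('wrist','side','scene'):
    snap(n,n+'6'); s=manip.read_state(); F.append(np.r_[s['wrist_force'],s['moment']])
print(np.round(F,2)); print(s['clock'],s['eef_pos'])
b=cv2.imread('pics/side6.png')[130:230,280:420];c=cv2.imread('pics/scene6.png')[190:310,310:470]
cv2.imwrite('pics/m6.png',np.hstack([cv2.resize(b,(400,300),interpolation=2),cv2.resize(c,(400,300),interpolation=2)]))
```

```text
[[ 0.77 -0.44 -1.44  0.04  0.09  0.04]
 [ 0.32  0.79 -2.1   0.11  0.11 -0.01]
 [ 0.2   0.39 -2.33  0.06  0.15  0.04]]
9.6 [540.27234896  86.15274317  55.58044938]
```

View pics/m6.png

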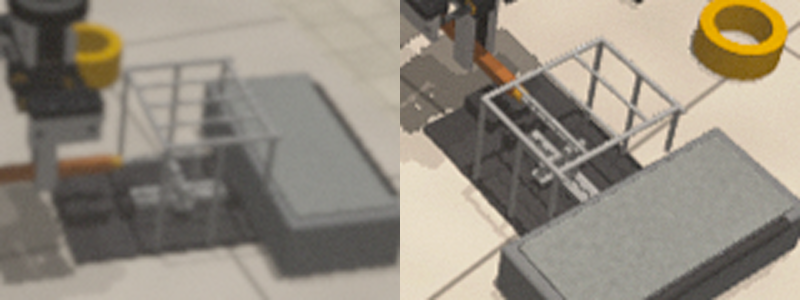

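Call:
{"fn": "jog_arm", "kwargs": {
  "deltas": "-3 0 0 0 0; -6 0 0 0 0; -9 0 0 0 0; -12 0 0 0 0; -15 0 0 0 0; -18 0 0 0 0; -21 0 0 0 0; -24 0 0 0 0; -26 0 0 0 0; -28 0 0 0 0"
}}

```text
clock: 10.85
eef_pos: [512.3, 89.5, 55.5]
eef_rot: [-3.142, -0.0, -0.12]
wrist_force: [2.6, 0.3, -1.9]
finger_gap: 13.8
```

```bash
cat > f.py <<'E'
from h import *
F=[]
a=-.12;x=np.array([np.cos(a),np.sin(a)])
P=[]
for n in range(4):
    optics.camera('wrist'); s=manip.read_state(); F.append(np.r_[s['wrist_force'][:2]@x,s['wrist_force'],s['moment']]);P.append((s['eef_pos'][:2]-[694,68])@x)
print('Fl',np.round([f[0] for f in F],1),'mean',np.mean(F,0).round(2)); print(s['clock'],s['eef_pos'],np.mean(P))
E
python3 - <<'E'
from f import *
for n in ('wrist','side'): snap(n,n+'7')
a=cv2.imread('pics/wrist7.png')[0:150,180:380]; b=cv2.imread('pics/side7.png')[130:230,280:420]
cv2.imwrite('pics/m7.png',np.hstack([cv2.resize(b,(400,300),interpolation=2),cv2.resize(a,(400,300),interpolation=2)]))
E
```

```text
Fl [2.3 0.9 1.  1.1] mean [ 1.35  1.35 -0.02 -1.52  0.11 -0.21  0.04]
11.05 [512.21373568  89.52968936  55.38732123] -183.0896795139253
```

View pics/m7.png

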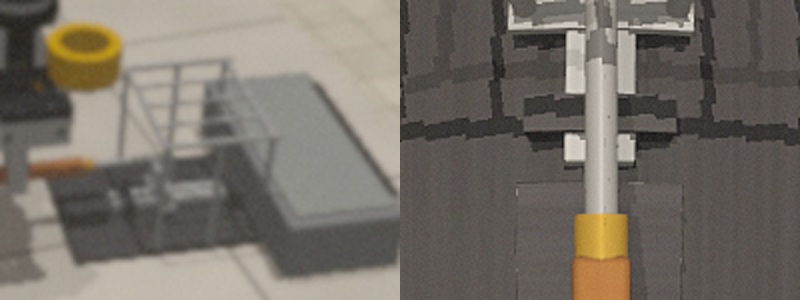

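Call:
{"fn": "jog_arm", "kwargs": {
  "deltas": "-0.5 0 0 0 0; -1 0 0 0 0; -1.5 0 0 0 0; -2 0 0 0 0; -2.5 0 0 0 0; -2.5 0 0 0 0; -2.5 0 0 0 0; -2.5 0 0 0 0; -2.5 0 0 0 0; -2.5 0 0 0 0"
}}

```text
clock: 12.4
eef_pos: [509.9, 89.8, 55.4]
eef_rot: [3.142, 0.0, -0.12]
wrist_force: [2.2, -0.1, -2.0]
finger_gap: 13.3
```

```bash
python3 f.py
```

```text
Fl [2.9 2.  1.1 1.4] mean [ 1.87  1.89  0.09 -1.72  0.03 -0.3   0.01]
12.6 [509.8798543   89.83097337  55.43155932] -185.4024147957147
```

Call:
{"fn": "jog_arm", "kwargs": {
  "deltas": "-0.3 0 0 0 0; -0.6 0 0 0 0; -0.9 0 0 0 0; -1.2 0 0 0 0; -1.5 0 0 0 0; -1.5 0 0 0 0; -1.5 0 0 0 0; -1.5 0 0 0 0; -1.5 0 0 0 0; -1.5 0 0 0 0"
}}

```text
clock: 13.85
eef_pos: [508.4, 90.0, 55.4]
eef_rot: [3.142, 0.0, -0.12]
wrist_force: [3.1, 0.0, -1.7]
finger_gap: 13.5
```

```bash
python3 f.py
```

```text
Fl [3.2 2.7 2.9 2.4] mean [ 2.82  2.73 -0.87 -1.41  0.05 -0.35  0.03]
14.05 [508.40957434  89.99752287  55.43853324] -186.8989723591157
```

Call:
{"fn": "jog_arm", "kwargs": {
  "deltas": "-0.2 0 0 0 0; -0.4 0 0 0 0; -0.6 0 0 0 0; -0.8 0 0 0 0; -1 0 0 0 0; -1.2 0 0 0 0; -1.4 0 0 0 0; -1.5 0 0 0 0; -1.5 0 0 0 0; -1.5 0 0 0 0"
}}

```text
clock: 15.3
eef_pos: [506.9, 90.2, 55.4]
eef_rot: [3.142, 0.0, -0.12]
wrist_force: [3.0, 0.0, -2.6]
finger_gap: 13.6
```

```bash
python3 f.py
```

```text
Fl [2.5 3.4 3.4 3. ] mean [ 3.09  3.05 -0.5  -2.    0.03 -0.38  0.03]
15.5 [506.91724656  90.15382837  55.42531475] -188.39141986225104
```

Friction alone gives about 3 N. Continuing in small steps.

Call:
{"fn": "jog_arm", "kwargs": {
  "deltas": "-0.2 0 0 0 0; -0.4 0 0 0 0; -0.6 0 0 0 0; -0.8 0 0 0 0; -1 0 0 0 0; -1.2 0 0 0 0; -1.4 0 0 0 0; -1.6 0 0 0 0; -1.6 0 0 0 0; -1.6 0 0 0 0"
}}

```text
clock: 16.75
eef_pos: [505.3, 90.3, 55.4]
eef_rot: [3.142, 0.0, -0.12]
wrist_force: [2.5, -0.6, -2.5]
finger_gap: 13.5
```

Call:
{"fn": "jog_arm", "kwargs": {
  "deltas": "-0.2 0 0 0 0; -0.4 0 0 0 0; -0.6 0 0 0 0; -0.8 0 0 0 0; -1 0 0 0 0; -1 0 0 0 0; -1 0 0 0 0; -1 0 0 0 0; -1 0 0 0 0; -1 0 0 0 0"
}}

```text
clock: 18.0
eef_pos: [504.3, 90.5, 55.4]
eef_rot: [-3.142, 0.0, -0.12]
wrist_force: [2.6, 0.4, -1.8]
finger_gap: 13.6
```

```bash
python3 f.py
```

```text
Fl [1.9 2.3 2.8 3.3] mean [ 2.59  2.6  -0.07 -1.9   0.07 -0.37  0.07]
18.2 [504.34600815  90.46741516  55.44819643] -190.98579198272796
```

Call:
{"fn": "jog_arm", "kwargs": {
  "deltas": "-0.2 0 0 0 0; -0.4 0 0 0 0; -0.6 0 0 0 0; -0.8 0 0 0 0; -1 0 0 0 0; -1.2 0 0 0 0; -1.4 0 0 0 0; -1.6 0 0 0 0; -1.6 0 0 0 0; -1.6 0 0 0 0"
}}

```text
clock: 19.45
eef_pos: [502.7, 90.7, 55.4]
eef_rot: [3.142, 0.0, -0.12]
wrist_force: [3.1, -0.9, -1.7]
finger_gap: 13.4
```

Call:
{"fn": "jog_arm", "kwargs": {
  "deltas": "-0.2 0 0 0 0; -0.4 0 0 0 0; -0.6 0 0 0 0; -0.8 0 0 0 0; -1 0 0 0 0; -1.2 0 0 0 0; -1.4 0 0 0 0; -1.6 0 0 0 0; -1.6 0 0 0 0; -1.6 0 0 0 0"
}}

```text
clock: 20.7
eef_pos: [501.2, 90.8, 55.5]
eef_rot: [3.142, 0.0, -0.12]
wrist_force: [2.8, 0.7, -1.7]
finger_gap: 13.7
```

Call:
{"fn": "jog_arm", "kwargs": {
  "deltas": "-0.2 0 0 0 0; -0.4 0 0 0 0; -0.6 0 0 0 0; -0.8 0 0 0 0; -1 0 0 0 0; -1.2 0 0 0 0; -1.4 0 0 0 0; -1.6 0 0 0 0; -1.6 0 0 0 0; -1.6 0 0 0 0"
}}

```text
clock: 21.95
eef_pos: [499.6, 91.1, 55.4]
eef_rot: [3.142, 0.0, -0.12]
wrist_force: [2.0, 0.1, -1.6]
finger_gap: 13.5
```

Call:
{"fn": "jog_arm", "kwargs": {
  "deltas": "-0.2 0 0 0 0; -0.4 0 0 0 0; -0.6 0 0 0 0; -0.8 0 0 0 0; -1 0 0 0 0; -1.2 0 0 0 0; -1.4 0 0 0 0; -1.6 0 0 0 0; -1.6 0 0 0 0; -1.6 0 0 0 0"
}}

```text
clock: 23.2
eef_pos: [498.0, 91.3, 55.4]
eef_rot: [3.142, 0.0, -0.12]
wrist_force: [3.2, -0.3, -2.1]
finger_gap: 13.8
```

Call:
{"fn": "jog_arm", "kwargs": {
  "deltas": "-0.2 0 0 0 0; -0.4 0 0 0 0; -0.6 0 0 0 0; -0.8 0 0 0 0; -1 0 0 0 0; -1.2 0 0 0 0; -1.4 0 0 0 0; -1.6 0 0 0 0; -1.6 0 0 0 0; -1.6 0 0 0 0"
}}

```text
clock: 24.45
eef_pos: [496.4, 91.5, 55.4]
eef_rot: [3.142, 0.0, -0.12]
wrist_force: [2.4, 1.0, -1.9]
finger_gap: 13.4
```

Call:
{"fn": "jog_arm", "kwargs": {
  "deltas": "-0.2 0 0 0 0; -0.4 0 0 0 0; -0.6 0 0 0 0; -0.8 0 0 0 0; -1 0 0 0 0; -1.2 0 0 0 0; -1.4 0 0 0 0; -1.6 0 0 0 0; -1.6 0 0 0 0; -1.6 0 0 0 0"
}}

```text
clock: 25.7
eef_pos: [494.8, 91.6, 55.4]
eef_rot: [-3.142, 0.0, -0.12]
wrist_force: [3.5, -0.1, -1.6]
finger_gap: 13.9
```

Call:
{"fn": "jog_arm", "kwargs": {
  "deltas": "-0.2 0 0 0 0; -0.4 0 0 0 0; -0.6 0 0 0 0; -0.8 0 0 0 0; -1 0 0 0 0; -1.2 0 0 0 0; -1.4 0 0 0 0; -1.6 0 0 0 0; -1.6 0 0 0 0; -1.6 0 0 0 0"
}}

```text
clock: 26.95
eef_pos: [493.2, 91.8, 55.4]
eef_rot: [3.142, 0.0, -0.12]
wrist_force: [2.9, -0.9, -2.5]
finger_gap: 13.2
```

Run:
```python
from f import *
snap('wrist','wrist8');snap('side','side8')
a=cv2.imread('pics/wrist8.png')[0:150,180:380]; b=cv2.imread('pics/side8.png')[130:230,280:420]
cv2.imwrite('pics/m8.png',np.hstack([cv2.resize(b,(400,300),interpolation=2),cv2.resize(a,(400,300),interpolation=2)]))
```

```text
Fl [2.2 2.6 2.2 2.8] mean [ 2.46  2.51  0.24 -1.5   0.06 -0.36  0.03]
27.15 [493.21530379  91.82659301  55.44761946] -202.18614754422873
```

View pics/m8.png

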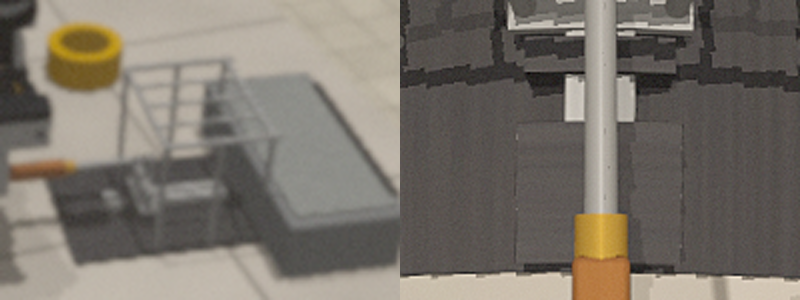

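The bail stays with the hook and the tail has reached the buffer cover. Still no buffer; continuing.

Call:
{"fn": "jog_arm", "kwargs": {
  "deltas": "-0.2 0 0 0 0; -0.4 0 0 0 0; -0.6 0 0 0 0; -0.8 0 0 0 0; -1 0 0 0 0; -1.2 0 0 0 0; -1.4 0 0 0 0; -1.5 0 0 0 0; -1.5 0 0 0 0; -1.5 0 0 0 0"
}}

```text
clock: 28.5
eef_pos: [491.7, 92.0, 55.4]
eef_rot: [3.142, 0.0, -0.12]
wrist_force: [3.6, -0.3, -1.8]
finger_gap: 13.4
```

Call:
{"fn": "jog_arm", "kwargs": {
  "deltas": "-0.2 0 0 0 0; -0.4 0 0 0 0; -0.6 0 0 0 0; -0.8 0 0 0 0; -1 0 0 0 0; -1.2 0 0 0 0; -1.4 0 0 0 0; -1.5 0 0 0 0; -1.5 0 0 0 0; -1.5 0 0 0 0"
}}

```text
clock: 29.75
eef_pos: [490.2, 92.2, 55.4]
eef_rot: [-3.142, 0.0, -0.12]
wrist_force: [3.1, 0.2, -1.9]
finger_gap: 13.2
```

Call:
{"fn": "jog_arm", "kwargs": {
  "deltas": "-0.2 0 0 0 0; -0.4 0 0 0 0; -0.6 0 0 0 0; -0.8 0 0 0 0; -1 0 0 0 0; -1.2 0 0 0 0; -1.4 0 0 0 0; -1.5 0 0 0 0; -1.5 0 0 0 0; -1.5 0 0 0 0"
}}

```text
clock: 31.0
eef_pos: [488.7, 92.4, 55.4]
eef_rot: [3.142, 0.0, -0.12]
wrist_force: [2.7, 0.4, -1.9]
finger_gap: 13.6
```

Call:
{"fn": "jog_arm", "kwargs": {
  "deltas": "-0.2 0 0 0 0; -0.4 0 0 0 0; -0.6 0 0 0 0; -0.8 0 0 0 0; -1 0 0 0 0; -1.2 0 0 0 0; -1.4 0 0 0 0; -1.5 0 0 0 0; -1.5 0 0 0 0; -1.5 0 0 0 0"
}}

```text
clock: 32.25
eef_pos: [487.3, 92.5, 55.4]
eef_rot: [3.142, 0.0, -0.12]
wrist_force: [2.8, 0.0, -1.8]
finger_gap: 13.5
```

```bash
python3 f.py
```

```text
Fl [3.1 2.9 3.1 1.6] mean [ 2.67  2.66 -0.21 -1.94  0.06 -0.4   0.04]
32.45 [487.2578891   92.53957992  55.42989377] -208.19034068589335
```

Run:
```python
from h import *
snap('wrist','wrist9');snap('side','side9')
a=cv2.imread('pics/wrist9.png')[0:150,180:380]; b=cv2.imread('pics/side9.png')[130:230,280:420]
cv2.imwrite('pics/m9.png',np.hstack([cv2.resize(b,(400,300),interpolation=2),cv2.resize(a,(400,300),interpolation=2)]))
```

```text
(no output)
```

View pics/m9.png

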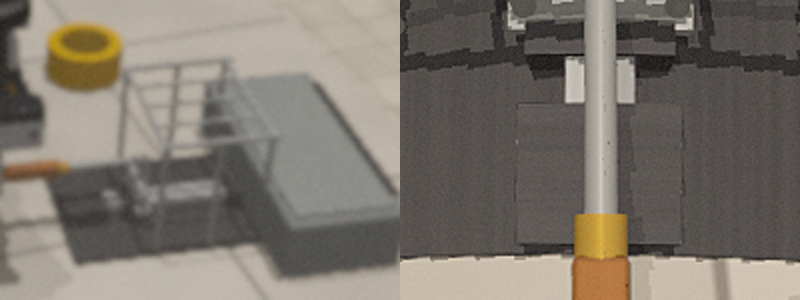

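The bail is still moving with the hook, so the buffer should be close. Smaller steps from here.

Call:
{"fn": "jog_arm", "kwargs": {
  "deltas": "-0.2 0 0 0 0; -0.4 0 0 0 0; -0.6 0 0 0 0; -0.8 0 0 0 0; -1 0 0 0 0; -1.2 0 0 0 0; -1.3 0 0 0 0; -1.3 0 0 0 0; -1.3 0 0 0 0; -1.3 0 0 0 0"
}}

```text
clock: 33.8
eef_pos: [486.0, 92.7, 55.5]
eef_rot: [-3.142, -0.0, -0.12]
wrist_force: [4.8, -1.0, -2.3]
finger_gap: 13.3
```

```bash
python3 f.py
```

```text
Fl [4.  3.  3.9 5. ] mean [ 3.97  3.91 -0.77 -2.22  0.05 -0.67  0.03]
34.0 [486.01357567  92.70206972  55.44858402] -209.43355660120176
```

Buffer contact: the force and moment are rising. Adding a little more pull.

Call:
{"fn": "jog_arm", "kwargs": {
  "deltas": "-0.1 0 0 0 0; -0.2 0 0 0 0; -0.3 0 0 0 0; -0.4 0 0 0 0; -0.5 0 0 0 0; -0.5 0 0 0 0; -0.5 0 0 0 0; -0.5 0 0 0 0; -0.5 0 0 0 0; -0.5 0 0 0 0"
}}

```text
clock: 35.25
eef_pos: [485.7, 92.7, 55.6]
eef_rot: [-3.141, -0.001, -0.12]
wrist_force: [6.0, -0.5, -2.6]
finger_gap: 13.6
```

```bash
python3 f.py
```

```text
Fl [5.8 5.5 5.7 6.4] mean [ 5.86  5.82 -0.69 -2.69  0.02 -0.9   0.04]
35.45 [485.6880398   92.74498545  55.52061508] -209.7607962427859
```

Call:
{"fn": "jog_arm", "kwargs": {
  "deltas": "-0.2 0 0 0 0; -0.4 0 0 0 0; -0.6 0 0 0 0; -0.8 0 0 0 0; -1 0 0 0 0; -1 0 0 0 0; -1 0 0 0 0; -1 0 0 0 0; -1 0 0 0 0; -1 0 0 0 0"
}}

```text
clock: 36.7
eef_pos: [485.2, 92.8, 55.7]
eef_rot: [-3.141, -0.002, -0.12]
wrist_force: [9.4, -0.1, -2.6]
finger_gap: 13.6
```

```bash
python3 f.py
```

```text
Fl [8.8 8.1 8.9 8.9] mean [ 8.68  8.64 -0.84 -3.1  -0.06 -1.33  0.05]
36.9 [485.17668111  92.83928204  55.73934455] -210.29855458118158
```

Call:
{"fn": "jog_arm", "kwargs": {
  "deltas": "-0.1 0 0 0 0; -0.2 0 0 0 0; -0.3 0 0 0 0; -0.4 0 0 0 0; -0.4 0 0 0 0; -0.4 0 0 0 0; -0.4 0 0 0 0; -0.4 0 0 0 0; -0.4 0 0 0 0; -0.4 0 0 0 0"
}}

```text
clock: 38.15
eef_pos: [485.0, 92.9, 55.8]
eef_rot: [-3.141, -0.002, -0.12]
wrist_force: [9.2, -1.0, -3.0]
finger_gap: 13.3
```

Call:
{"fn": "jog_arm", "kwargs": {
  "deltas": "0 0 0 0 0; 0 0 0 0 0; 0 0 0 0 0; 0 0 0 0 0; 0 0 0 0 0; 0 0 0 0 0; 0 0 0 0 0; 0 0 0 0 0; 0 0 0 0 0; 0 0 0 0 0"
}}

```text
clock: 39.4
eef_pos: [484.9, 92.9, 55.8]
eef_rot: [-3.141, -0.002, -0.12]
wrist_force: [9.9, -0.2, -3.1]
finger_gap: 13.5
```

```bash
python3 f.py
```

```text
Fl [ 9.7  9.4  9.3 10.3] mean [ 9.69  9.61 -1.27 -3.43 -0.09 -1.57  0.04]
39.6 [484.95586628  92.87816355  55.77520264] -210.51305636913867
```

The pull held at about 9.7 N for over 1.2 s. Unhooking: a little forward, then up, then back out.

Call:
{"fn": "jog_arm", "kwargs": {
  "deltas": "2 0 0 0 0; 4 0 0 0 0; 6 0 0 0 0; 8 0 0 0 0; 9 0 0 0 0; 9 0 -5 0 0; 9 0 -12 0 0; 9 0 -20 0 0; 9 0 -28 0 0; 9 0 -33 0 0"
}}

```text
clock: 40.85
eef_pos: [493.2, 91.9, 89.2]
eef_rot: [-3.141, -0.001, -0.12]
wrist_force: [-0.7, 0.6, -1.5]
finger_gap: 13.5
```

Run:
```python
from f import *
snap('wrist','wrist10');snap('side','side10')
a=cv2.imread('pics/wrist10.png')[0:150,180:380]; b=cv2.imread('pics/side10.png')[130:230,280:420]
cv2.imwrite('pics/m10.png',np.hstack([cv2.resize(b,(400,300),interpolation=2),cv2.resize(a,(400,300),interpolation=2)]))
z=np.load('pics/wrist10.npz');pos,rot,d,p=z['pos'],z['rot'],z['d'],z['p'];C=wcloud(d,pos,rot)
for v in (90,112,120,140,180,220): print(v,C[v,281].round(1))
```

```text
Fl [ 1.   0.1 -0.3 -1.1] mean [-0.08 -0.05  0.24 -1.33  0.06  0.1  -0.03]
41.05 [492.95283627  91.81884939  88.37528218] -202.24336270055352
90 [580.8  81.4  97.5]
112 [570.   82.7  99.5]
120 [566.1  83.1 100.4]
140 [556.7  84.3 100.1]
180 [537.8  86.5 101.3]
220 [518.   88.9 100.8]
```

View pics/m10.png

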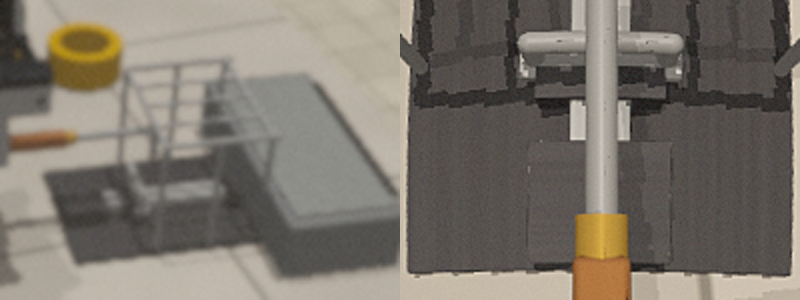

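Call:
{"fn": "jog_arm", "kwargs": {
  "deltas": "-4 0 0 0 0; -14 0 0 0 0; -28 0 0 0 0; -42 0 0 0 0; -50 0 0 0 0; -52.5 0 -5 0 0; -52.5 0 -15 0 0; -52.5 0 -28 0 0; -52.5 0 -35 0 0; -52.5 0 -37 0 0"
}}

```text
clock: 42.4
eef_pos: [441.2, 98.1, 126.0]
eef_rot: [-3.141, -0.001, -0.12]
wrist_force: [-0.6, -0.9, -1.7]
finger_gap: 13.5
```

Run:
```python
from h import *
s=manip.read_state(); print(s['eef_pos'],s['eef_rot'])
a=-.12
R=Ro.from_euler('xyz',[np.pi,0,a]).as_matrix()
print(R.T@(np.array([438,-229,125.4])-s['eef_pos']))
```

```text
[441.17313139  98.14788243 126.04254747] [-3.14134133e+00 -8.71339501e-04 -1.20294960e-01]
[ 36.01328287 325.17510544   0.64254747]
```

Call:
{"fn": "jog_arm", "kwargs": {
  "deltas": "1.7 15 0 -0.004 0; 5.6 50 0 -0.013 0; 10.3 92 0 -0.024 0; 15 134 0 -0.036 0; 19.7 176 0 -0.048 0; 24.4 218 0 -0.058 0; 29 260 0 -0.07 0; 33 295 0 -0.079 0; 35.8 320 0 -0.086 0; 36.4 325 0 -0.087 0"
}}

```text
clock: 43.65
eef_pos: [437.3, -230.4, 124.9]
eef_rot: [-3.141, 0.001, -0.035]
wrist_force: [0.6, 0.6, -1.3]
finger_gap: 13.2
```

Run:
```python
from h import *
snap('wrist','wrist11');snap('side','side11');snap('scene','scene11')
s=manip.read_state(); print(s['clock'],s['eef_pos'],s['eef_rot'],s['wrist_force'],s['moment'],s['finger_gap'])
b=cv2.imread('pics/side11.png')[180:320,200:400]; c=cv2.imread('pics/scene11.png')[200:320,150:310]
cv2.imwrite('pics/m11.png',np.hstack([cv2.resize(b,(400,300)),cv2.resize(c,(400,300))]))
# compare ferrule front row and columns with lift picture
for n in ('wrist3','wrist11'):
    z=np.load(f'pics/{n}.npz');p,pos,rot,d=z['p'],z['pos'],z['rot'],z['d'];hsv=cv2.cvtColor(p,cv2.COLOR_RGB2HSV)
    C=wcloud(d,pos,rot)
    m=(hsv[...,0]>3)&(hsv[...,0]<28)&(hsv[...,1]>130);m[:,:240]=0;m[:,320:]=0;m[230:]=0;m[:80]=0
    v,u=np.where(m); print(n,v.min(),[(k,u[v==k].min(),u[v==k].max()) for k in (v.min()+3,150,200)], [C[k,281].round(1) for k in (40,90,140,200)])
    L=(C[...,2]>8)&(C[...,2]<14)&(d>0)&(abs(C[...,0]-440)<110)&(abs(C[...,1]+229)<70);L[240:]=0
    print('board front', np.percentile(C[L][:,0],99), np.percentile(C[L][:,1],[1,99]))
```

```text
43.8 [ 437.72141571 -228.60160525  125.18753219] [-3.14119524e+00  5.60120852e-04 -3.35042006e-02] [-0.1758138   0.49823858 -0.73139224] [ 0.06058162  0.14902609 -0.00533016] 13.663768579997727
wrist3 107 [(np.int64(110), np.int64(268), np.int64(292)), (150, np.int64(266), np.int64(294)), (200, np.int64(267), np.int64(294))] [array([ 552.1, -232.7,  133.6]), array([ 526.4, -231.8,  135.6]), array([ 502.3, -231. ,  138.1]), array([ 473.3, -230.1,  137.5])]
board front 516.8796501846784 [-273.37029401 -184.5742359 ]
wrist11 107 [(np.int64(110), np.int64(268), np.int64(292)), (150, np.int64(267), np.int64(294)), (200, np.int64(267), np.int64(294))] [array([ 550.8, -234.3,  134.5]), array([ 525.7, -233.4,  133.9]), array([ 501.4, -232.6,  136. ]), array([ 472.5, -231.6,  137.1])]
board front 516.7727538053529 [-273.56981793 -184.66036612]
```

View pics/m11.png

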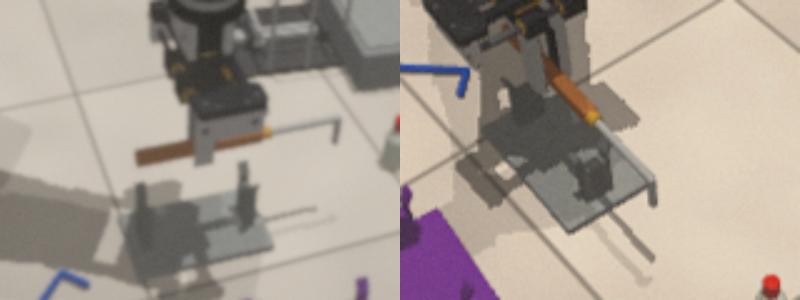

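View pics/wrist11.png

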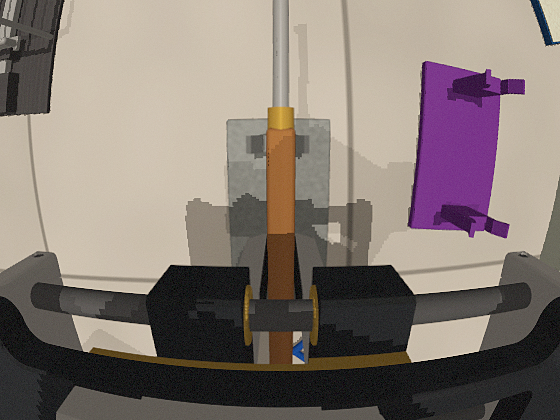

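The rod sits in the grip exactly as when lifted, and the front notch lies symmetric about it (columns 258 and 302 against 280). Lowering.

Call:
{"fn": "jog_arm", "kwargs": {
  "deltas": "0 0 10 0 0; 0 0 25 0 0; 0 0 38 0 0; 0 0 46 0 0; 0 0 52 0 0; 0 0 58 0 0; 0 0 63 0 0; 0 0 67 0 0; 0 0 69.5 0 0; 0 0 69.5 0 0"
}}

```text
clock: 45.05
eef_pos: [438.1, -228.9, 55.9]
eef_rot: [-3.142, 0.0, -0.033]
wrist_force: [0.9, -0.2, -1.2]
finger_gap: 13.5
```

Run:
```python
from f import *
snap('wrist','wrist12');snap('side','side12')
b=cv2.imread('pics/side12.png')[200:340,200:400]; c=cv2.imread('pics/wrist12.png')
cv2.imwrite('pics/m12.png',np.hstack([cv2.resize(b,(400,300)),cv2.resize(c,(400,300))]))
```

```text
Fl [ 0.3 -0.7 -0.2  0.2] mean [-0.1  -0.14 -0.31 -1.86  0.07  0.1   0.03]
45.25 [ 438.11938469 -228.91422698   56.0780744 ] -218.49562897945626
```

View pics/m12.png

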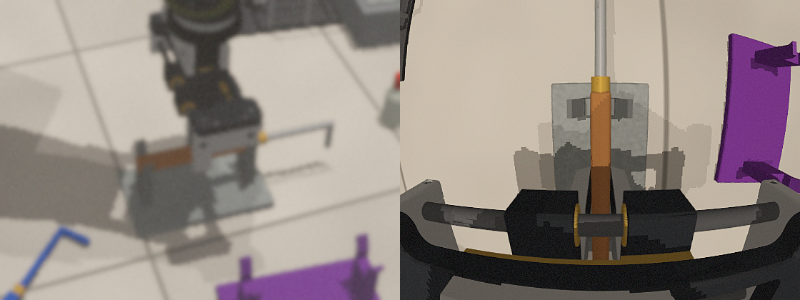

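Call:
{"fn": "jog_arm", "kwargs": {
  "deltas": "0 0 0.3 0 0; 0 0 0.5 0 0; 0 0 0.5 0 14; 0 0 0.5 0 15; 0 0 0.5 0 17; 0 0 0.5 0 20; 0 0 0.5 0 25; 0 0 0.5 0 35; 0 0 0.5 0 45; 0 0 0.5 0 50",
  "squeeze": 10
}}

```text
clock: 46.6
eef_pos: [438.1, -228.9, 55.4]
eef_rot: [-3.142, 0.0, -0.033]
wrist_force: [-0.1, -0.2, -0.1]
finger_gap: 49.3
```

Call:
{"fn": "jog_arm", "kwargs": {
  "deltas": "0 0 0 0 50; 0 0 0 0 50; 0 0 -10 0 50; 0 0 -25 0 50; 0 0 -50 0 50; 0 0 -80 0 50; 0 0 -110 0 50; 0 0 -140 0 50; 0 0 -160 0 50; 0 0 -165 0 50"
}}

```text
clock: 47.85
eef_pos: [438.4, -229.0, 222.4]
eef_rot: [3.14, -0.003, -0.033]
wrist_force: [-0.4, -0.0, -1.2]
finger_gap: 49.9
```

Run:
```python
from h import *
for n in ('wrist','side','scene'): snap(n,n+'13')
s=manip.read_state(); print(s['clock'],s['eef_pos'],s['wrist_force'],s['finger_gap'])
for n in ('wrist1','wrist13'):
    z=np.load(f'pics/{n}.npz');pos,rot,d,p=z['pos'],z['rot'],z['d'],z['p']
    hsv=cv2.cvtColor(p,cv2.COLOR_RGB2HSV)
    m=(hsv[...,0]>3)&(hsv[...,0]<28)&(hsv[...,1]>130); m[:, :255]=0; m[:,300:]=0; m[272:]=0; m[:110]=0
    C=wcloud(d,pos,rot); print(n,'rod',cv2.minAreaRect(C[m][C[m][:,2]>60][:,:2].astype(np.float32)),np.median(C[m][:,2]))
    g=(d>0)&(C[...,2]>6)&(C[...,2]<14)&(abs(C[...,0]-440)<120)&(abs(C[...,1]+231)<70);g[260:]=0
    print('board',cv2.minAreaRect(C[g][:,:2].astype(np.float32)))
c=cv2.imread('pics/wrist13.png');b=cv2.imread('pics/side13.png')
cv2.imwrite('pics/m13.png',np.hstack([cv2.resize(b,(400,300)),cv2.resize(c,(400,300))]))
q=cv2.imread('pics/scene13.png');cv2.imwrite('pics/s13.png',q)
```

```text
48.0 [ 437.90268087 -228.75971333  220.20390193] [ 0.45957735  0.1057047  -0.88005846] 50.27709667578376
wrist1 rod ((443.73583984375, -228.01535034179688), (12.990589141845703, 148.0825958251953), 88.12537384033203) 68.15634080998353
board ((437.50201416015625, -228.15560913085938), (90.70687103271484, 158.2266082763672), 88.08503723144531)
wrist13 rod ((443.6211853027344, -229.20370483398438), (13.126923561096191, 148.2628631591797), 87.93608093261719) 68.18294100855391
board ((437.62237548828125, -228.20681762695312), (90.83976745605469, 158.29672241210938), 88.31121826171875)
```

View pics/m13.png

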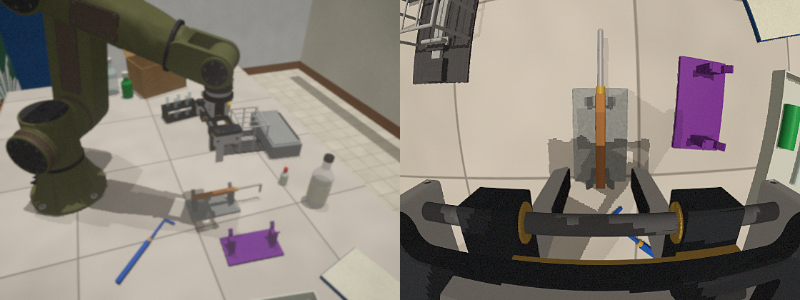

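View pics/s13.png

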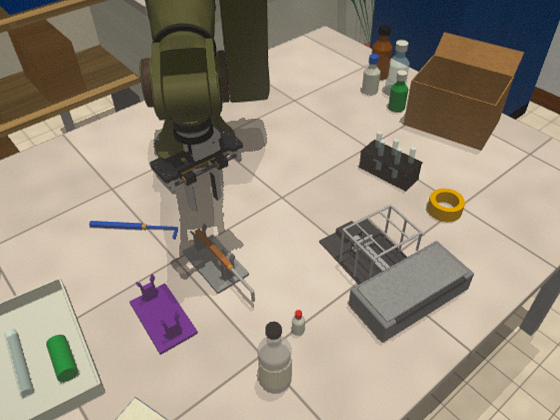

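The rod is back within about 1 mm of where it lay, the gripper is clear, and the other things look undisturbed. Handing in.

```bash
python3 -c "
from cell import workorder
print(workorder.sign_off())"
```

```text
the job is handed in; nothing more can be done
None
```

I drew the bolt back to its buffer with the reach hook, laid the hook back in the grey rack and handed the job in at about 48 s of the 72 s allowed. The sign-off gave no verdict.

- **Pull:** The bolt slid with about 3 N of friction and met the buffer later than I had estimated. By my measurement it had travelled about 59 mm from fully shut, against a stated 38 to 56; my locker position is only good to about 2 mm. I then held a pull of about 9.7 N for more than 1.2 s. The highest force I read was about 10 N, but readings came only at the ends of moves and in the pauses between.
- **Unhooking:** It came free without any load, and the picture taken right after showed the bolt still drawn. I did not measure the bolt again after that.
- **Rack:** Compared with the first picture, the handle is within about 1 mm across and along, at the same height. The gripper is open and well above it.
- **Other objects:** In the last picture the bottle, dropper, tape roll and tube rack look where they were. I judged this by eye only.

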